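# Lift the lid off the green parts chest and stand it in the rack

### The arm

A 6-joint arm with a two-finger parallel gripper is mounted at the origin on the work surface. World frame = base frame: x ahead of the robot, y to its left, z up, the work surface at z = 0. Lengths are in mm, angles in rad, forces in N, time in s.
With the tool pointing down it reaches from about 300 to 775 mm from the base axis. Payload 14.6 kg.
Tool frame: the origin (TCP) lies at the very end of the fingers, on their centre line; the grasp point (between the pads) lies 19 mm behind it; z points along the fingers, y is the line along which they close (so a half turn about z gives the same grasp; the last joint's range is limited). The gripper opens to 94 mm and grips with 3 to 60 N. Pads are 16 mm wide; open, the fingers measure 119 mm over their backs; the gripper's body (75 mm by 177 mm) begins 78 mm behind the grasp point.
Start: joints at [1.114, 0.3, 1.521, -0, 1.321, -0.067], TCP at [208.998, 508.733, 205.446] pointing down, gripper open.
Joint ranges: [-3.03, 3.03], [-0.79, 2.21], [0.23, 2.52], [-1.04, 4.18], [0, 3.07], [-2.55, 2.55]. Speed limits (rad/s): [2.22, 2.22, 2.57, 3.14, 3.14, 3.14].

### API

Orientations are given as [roll, pitch, yaw] about the fixed x, y, z axes, in that order (R = Rz(yaw) Ry(pitch) Rx(roll)).
In Python, from cell import manip, camera, get_calibration gives the robot as it stands.
- The arm moves only by the tool arm_command, never from a script. Its argument "targets" is a list of rows, each an object of numbers: "hand": the opening, from -1 (shut) to 1 (fully open), so that 0 is half open; "x", "y", "z": the shift along the tool's x, y, z in m; "yaw": the turn about the tool's z in rad. In form: [{"hand": .., "x": .., "y": .., "z": .., "yaw": ..}, ...]. A call has 1 to 10 rows; each row shifts and turns the commanded pose from where the row before left it, along the tool's axes as they then stand; what a row does not reach is not made up. A row lasts 1/10 s, in which the tool goes at most 50 mm and 8.59 degrees, less where a joint would pass 70% of its speed; a pose out of reach is approached as far as the arm can. A call is refused whole if a number of a shift passes 0.05 or a number of a turn 0.15, either way. A call with a gripper value outside its range is refused whole. The fingers move at their own pace and stop on an object; "newtons" is the grip in N (left out, the last holds). Time passes only in rows, so rows that do not move let the fingers close. It gives the time, the measured TCP pose, the force, the opening and the grip force at its end, in the units of the state.
- manip.read_state(): the state, without advancing time (a new reading comes with each control period).
- camera(name): name is "side" or "top"; returns the picture (400x640x3 uint8, red, green, blue); there is no depth.
- get_calibration(name): a dict with "K" (3x3 intrinsics, pixels), "dist_coeffs" ([k1, k2, p1, p2, k3] as OpenCV has them; the pictures are not rectified), "cam_to_world" (4x4, takes a point from camera to world coordinates). Camera axes: x right, y up, looking along -z (the intrinsics and any distortion apply to the point x, -y, -z); pixel columns grow to the right and rows downward; lengths in mm; the calibration is good to about 2 mm. A picture is of the moment at which its call begins. get_calibration takes no time and is no camera call.
- manip.sign_off(): hands the job in; it is judged then, once.
The state is a dict: "clock": time; "joints": joint angles; "qd": joint speeds; "effort": joint torques, N m; "eef_pos": TCP position; "eef_rot": TCP orientation; "wrist_force": force on the tool from outside, world axes, zero at the start; "moment": the same for the moment, N m; "finger_gap": finger opening in mm; "finger_force": force on a finger pad.
Only numpy, scipy, OpenCV 4.12 (cv2) and the standard library are available. Lean on these libraries where they do the work, as an engineer would, in place of code of your own. Each camera call takes 0.05 s, during which the arm holds its last target. There are 200 camera calls.

### The job

Take the lid off the green parts chest: swing it up on its hinge until it stands upright, then lift it straight up off the hinge pins. Stand it on its hinge edge in the slot of the wooden rack without dropping it, and let go. Leave the red chest's lid shut.

Things in the scene. Friction and masses are not known exactly. Their poses are not given: they have to be found in the camera images.
- green_lid: Loose green lid, panel 140x180x12 mm, 0.35 kg. Origin on hinge line, mid-width, mid-thickness; shut: x level away from handle, y along hinge, z up. Panel x -148 to -8. Handle: round bar, 12 thick, along y at x -196, z 0, 98 long inside, 42 gap to panel; it can turn in the fingers while the tool keeps pointing down. Open-ended hinge forks at y +-63 reach x +10, z +-10. Falls if let go.
- green_hinge (a point): Middle of the hinge line at the back of the fixed green chest (126x180x85 mm), 91 mm above the bench: two level pins 8 mm thick; x from chest front to back, y along the hinge, z up. The lid swings about it; its forks have 12 mm slots, play 4 mm in lid x, 2 mm in z. Upright, the slots open downward: 15 mm up frees it. Brackets reach 95 mm above the bench.
- rack: Fixed wooden rack 110x200 mm, 90 mm high: two boards with one slot between, open at top and ends. Slot 40 mm wide (x), 200 mm long (y), floor 12 mm above the bench. Origin: centre of the underside, below mid-slot; x across the slot, y along it, z up. The lid may face either way in it and may lean on a board once released.
- red_lid (a joint): Hinge of the lid of the fixed red chest, alike in shape and size to the green one: 0 is shut, grows (rad) as it opens; it falls shut by itself. To be left shut.
Mind the look-alikes: they are no part of the job. What is shaped like the part that bears green_hinge but purple or yellow is not meant.

How it is judged (in metres and radians):
On the way, in this order (a step that is already met when the one before it is completed fails the run):
1. the green lid is swung up to upright (within 15 degrees) while still on its pins (angle between green_lid's own z axis and vertical between 1.31 and 1.83 rad and distance between green_lid and green_hinge below 0.016 m), for 0.05 s.
2. the upright lid is lifted straight up off the pins (angle between green_lid's own z axis and vertical between 1.2 and 1.94 rad and z of green_lid in the frame of green_hinge above 0.02 m and horizontal distance between green_lid and green_hinge below 0.03 m), for 0.03 s.
At the end, for the whole second after the job is handed in: The green lid stands on its hinge edge on the slot floor (hinge line within 20 mm of mid-slot across, 35 mm along, under 45 mm above the bench), within 25 degrees of upright and 14 degrees of the slot, at rest, released; the red lid is shut (under 0.1 rad) (x of green_lid in the frame of rack between -0.02 and 0.02 m and y of green_lid in the frame of rack between -0.035 and 0.035 m and z of green_lid in the frame of rack below 0.045 m and angle between green_lid's own z axis and vertical between 1.13 and 2.01 rad and angle between the y axis of green_lid and the y axis of rack, either way round below 0.25 rad and linear speed of green_lid below 0.03 m/s and value of joint red_lid below 0.1 rad); the robot touches nothing.
It fails at once if the red chest's lid is opened (over 0.15 rad) (value of joint red_lid above 0.15 rad).
It fails at once if the green lid is dropped (falls free, not held by the fingers, faster than 0.8 m/s) (linear speed of green_lid above 0.8 m/s and contact force between the fingers and green_lid below 0.05 N).
It also fails if it takes over 51 s, if anything falls off the work surface, if the arm or the gripper's body presses on something with over 40 N, if the wrist force passes 120 N, or if a joint passes its speed limit or range.

## Working session

There is one attempt and no reset: what is moved stays moved. The work goes in short steps, Python scripts to look and compute and a tool call to move; the robot and the scene stay as the last step left them, time stands still between calls to the robot, and variables do not carry over. Pictures are saved under pics/ and viewed, at most 13 in all, crops included, and the job is handed in when it is done.

Besides the shell and the picture viewer there is one more tool, called in YAML: its name, and indented under it one key for each argument. arm_command: Moves the arm, as the interface text tells. Its arguments: {"type":"object","properties":{"targets":{"type":"array"},"newtons":{"type":"number"}},"required":["targets"]}

```bash
mkdir -p pics; python3 - <<'E'
from cell import manip, camera, get_calibration
import cv2,numpy as np
for n in("side","top"):
    im=camera(n); np.save(f"pics/{n}0.npy",im); cv2.imwrite(f"pics/{n}0.png",im[:,:,::-1]); c=get_calibration(n); print(n,np.round(c["K"],1).tolist(),c["dist_coeffs"],np.round(c["cam_to_world"],3).tolist())
print(manip.read_state())
E
```

```text
side [[365.4, 0.0, 318.2], [0.0, 365.4, 198.9], [0.0, 0.0, 1.0]] [-0.04313356  0.          0.          0.          0.        ] [[0.905, 0.262, -0.336, 210.152], [-0.425, 0.521, -0.74, -680.717], [-0.019, 0.812, 0.583, 663.66], [0.0, 0.0, 0.0, 1.0]]
top [[495.2, 0.0, 319.7], [0.0, 495.2, 201.5], [0.0, 0.0, 1.0]] [-0.0145644  0.         0.         0.         0.       ] [[-0.017, 0.987, -0.161, 314.017], [-1.0, -0.015, 0.012, 45.132], [0.009, 0.161, 0.987, 1458.59], [0.0, 0.0, 0.0, 1.0]]
{'clock': 0.1, 'joints': array([ 1.11441871e+00,  3.00386494e-01,  1.52151651e+00, -1.12168862e-05,
        1.32072672e+00, -6.65925329e-02]), 'qd': array([ 0.0003865 , -0.00183087, -0.00146003,  0.00039376,  0.00092907,
       -0.00015771]), 'effort': array([ 2.76615159e-03, -5.32648158e+01, -3.53280330e+01,  7.09831389e-02,
        2.35075923e-02, -1.03537241e-04]), 'eef_pos': array([208.8890296 , 508.52647439, 204.96006376]), 'eef_rot': array([-3.14055717e+00, -5.81684757e-05,  2.75181032e+00]), 'wrist_force': array([ 0.21040466, -0.27826829,  0.38371951]), 'moment': array([0.01786093, 0.0355097 , 0.04048364]), 'finger_force': 0.0, 'finger_gap': 94.21511000720548}
```

View pics/top0.png

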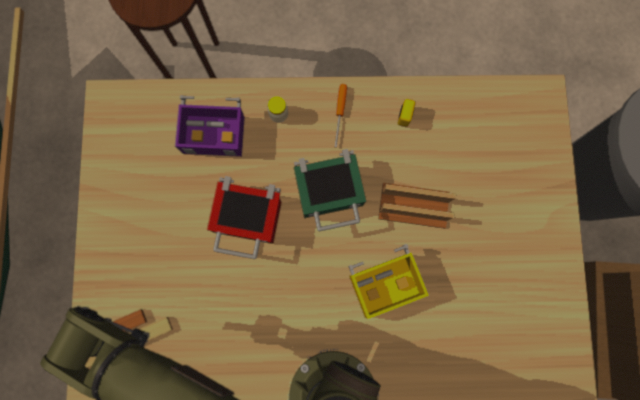

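View pics/side0.png

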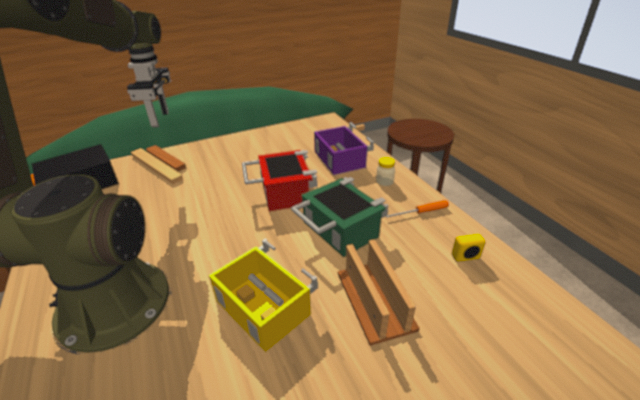

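The top view shows the green chest at about (330,185) with its handle at (337,222) and its hinge at (325,160). The rack is at (417,207), the red chest at (245,212), the open yellow at (388,285) and the open purple at (210,128). The side view agrees: green (343,212), rack (378,290). I'll enlarge these areas to get precise features.

```bash
cat >h.py <<'E'
import numpy as np,cv2
from cell import get_calibration
def ray(n,px):
    c=get_calibration(n); u=cv2.undistortPoints(np.array([[px]],float),np.array(c["K"]),np.array(c["dist_coeffs"]))[0,0]
    T=np.array(c["cam_to_world"]); d=T[:3,:3]@[u[0],-u[1],-1]; return T[:3,3],d/np.linalg.norm(d)
def plane(n,px,z):
    o,d=ray(n,px); return o+d*(z-o[2])/d[2]
def tri(pt,ps):
    o1,d1=ray("top",pt);o2,d2=ray("side",ps)
    t=np.linalg.lstsq(np.c_[d1,-d2],o2-o1,rcond=None)[0]; a=o1+t[0]*d1;b=o2+t[1]*d2
    return (a+b)/2,np.linalg.norm(a-b)
def proj(n,P):
    c=get_calibration(n);T=np.linalg.inv(np.array(c["cam_to_world"]));p=T[:3,:3]@np.array(P,float)+T[:3,3]
    return cv2.projectPoints(np.array([[p[0],-p[1],-p[2]]]),np.zeros(3),np.zeros(3),np.array(c["K"]),np.array(c["dist_coeffs"]))[0][0,0]
def crop(n,im,x,y,w,h,s):
    c=cv2.resize(im[y:y+h,x:x+w],None,fx=s,fy=s,interpolation=cv2.INTER_CUBIC)
    for k in range(0,w,10): cv2.putText(c,str(x+k),(k*s,8),0,.3,(255,255,255)); cv2.line(c,(k*s,10),(k*s,14),(255,255,255))
    for k in range(0,h,10): cv2.putText(c,str(y+k),(0,k*s+4),0,.3,(255,255,255)); cv2.line(c,(20,k*s),(25,k*s),(255,255,255))
    cv2.imwrite(n,c[:,:,::-1])
E
python3 - <<'E'
from h import *
t=np.load("pics/top0.npy");s=np.load("pics/side0.npy")
crop("pics/t1.png",t,290,140,170,100,4); crop("pics/s1.png",s,285,170,140,175,3)
E
```

```text
(no output)
```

View pics/t1.png

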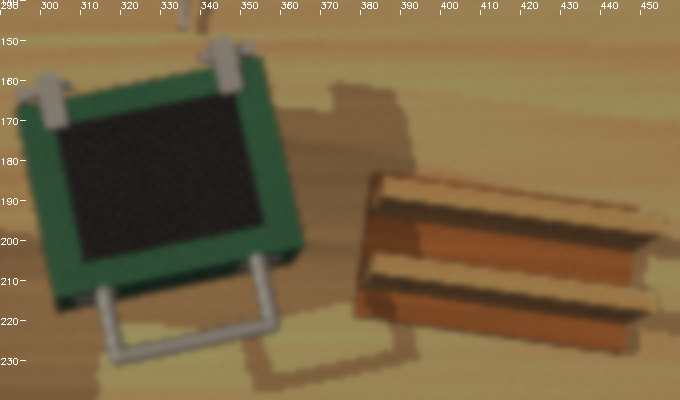

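View pics/s1.png

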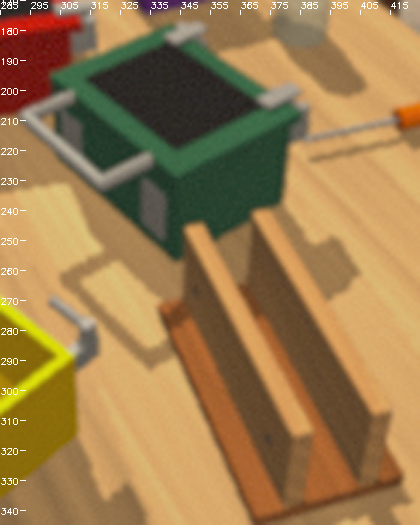

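The top crop shows the handle's outer corners at about (318.7,229) and (359,221), the inlay corners at (304,172), (349,163), (356,196) and (311,206), and the rack boards running from (386,187) to (455,199) and (383,206) to (452,216). The side crop has the handle corners at (294,208) and (319.5,231), and the board tops at (348,246)–(386,315) and (371,241)–(412,307).

```bash
python3 - <<'E'
from h import *
t=np.load("pics/top0.npy");s=np.load("pics/side0.npy")
def quad(im,box):
    x,y,w,h=box;c=im[y:y+h,x:x+w].astype(int);m=((c.max(2)<62)&(c.max(2)-c.min(2)<18)).astype(np.uint8)
    cs=max(cv2.findContours(m,0,1)[0],key=cv2.contourArea); e=2
    q=cv2.approxPolyDP(cv2.convexHull(cs),4,True)[:,0]+[x,y]; print(len(q),q.tolist(),cv2.contourArea(cs)); return q
qt=quad(t,(295,150,70,65)); qs=quad(s,(300,175,80,50))
for n,q in(("top",qt),("side",qs)): print(n,q.mean(0))
print("handle z")
for a,b in(((318.7,229),(294.3,208.5)),((358.8,220.8),(319.5,231))): print(np.round(tri(a,b)[0],1),tri(a,b)[1],plane("top",a,91),plane("side",b,91))
print("inlay plane z97");[print(np.round(plane("top",p,97),1)) for p in qt.tolist()]
[print("s",np.round(plane("side",p,97),1)) for p in qs.tolist()]
# pairs: match by nearest plane pts
P=np.array([plane("top",p,97) for p in qt.tolist()]);S=np.array([plane("side",p,97) for p in qs.tolist()])
for i,p in enumerate(qt):
    j=np.argmin(np.linalg.norm(S-P[i],axis=1)); r=tri(tuple(map(float,p)),tuple(map(float,qs[j]))); print("tri",np.round(r[0],1),round(r[1],1))
print("forks top");[print(np.round(plane("top",p,101),1)) for p in ((301.5,159),(345.5,150.5))]
print("rack")
for n,ps in(("top",((384.5,187),(455,196.5),(382,206),(452.5,216))),("side",((348,246),(386,315),(371.5,241.5),(412,307)))):
    for p in ps: print(n,np.round(plane(n,p,90),1))
E
```

```text
4 [[348, 164], [355, 195], [311, 205], [304, 173]] 1536.5
4 [[315, 196], [342, 185], [370, 205], [342, 218]] 958.0
top [329.5  184.25]
side [342.25 201.  ]
handle z
[462.1  32.2  93.5] 5.601484289378917 [459.66822533  32.95674597  91.        ] [466.07156547  35.05985101  91.        ]
[482.3 -79.2  95.4] 4.095559325123812 [480.8415437 -79.0087402  91.       ] [486.48513528 -74.8444536   91.        ]
inlay plane z97
[642.  -52.7  97. ]
[552.8 -70.   97. ]
[526.4  53.3  97. ]
[617.8  71.8  97. ]
s [534.3  54.2  97. ]
s [624.4  68.7  97. ]
s [644.7 -46.5  97. ]
s [554.5 -61.6  97. ]
tri [640.7 -52.3 102.2] 0.1
tri [551.  -69.1 103.9] 1.3
tri [529.6  52.2  98.8] 7.2
tri [621.4  70.5  95.9] 7.1
forks top
[657.3  78.3 101. ]
[680.3 -46.3 101. ]
rack
top [ 575.7 -154.4   90. ]
top [ 545.6 -352.2   90. ]
top [ 521.7 -145.3   90. ]
top [ 490.4 -341.9   90. ]
side [ 522.8 -150.    90. ]
side [ 495.4 -346.    90. ]
side [ 578.6 -160.9   90. ]
side [ 549.9 -352.6   90. ]
```

arm_command:
  targets:
    - {"hand":-0.2,"yaw":0.142}
    - {"hand":-0.2,"yaw":0.142}
    - {"hand":-0.2,"yaw":0.142}
    - {"hand":-0.2,"yaw":0.142}
    - {"hand":-0.2,"yaw":0.142}
    - {"hand":-0.2,"yaw":0.142}
    - {"hand":-0.2,"yaw":0.141}
    - {"hand":-0.2,"x":-0.035,"y":0.01}
    - {"hand":-0.2,"x":-0.035,"y":0.01}
    - {"hand":-0.2,"x":-0.035,"y":0.01}
  newtons: 12

```text
schema error: expected keys hand, x, y, z, yaw
```

arm_command:
  targets:
    - {"hand":-0.2,"x":-0.04,"y":0.011}
    - {"hand":-0.2,"x":-0.04,"y":0.011}
    - {"hand":-0.2,"x":-0.04,"y":0.011}
    - {"hand":-0.2,"x":-0.04,"y":0.011}
    - {"hand":-0.2,"x":-0.04,"y":0.011}
    - {"hand":-0.2,"x":-0.04,"y":0.011}
    - {"hand":-0.2,"x":-0.04,"y":0.011}
    - {"hand":-0.2,"x":-0.04,"y":0.011}
    - {"hand":-0.2,"x":-0.04,"y":0.011}
    - {"hand":-0.2,"x":-0.04,"y":0.011}

```text
schema error: expected keys hand, x, y, z, yaw
```

All keys are needed in each row.

arm_command:
  targets:
    - {"hand":-0.2,"x":0,"y":0,"z":0,"yaw":0.142}
    - {"hand":-0.2,"x":0,"y":0,"z":0,"yaw":0.142}
    - {"hand":-0.2,"x":0,"y":0,"z":0,"yaw":0.142}
    - {"hand":-0.2,"x":0,"y":0,"z":0,"yaw":0.142}
    - {"hand":-0.2,"x":0,"y":0,"z":0,"yaw":0.142}
    - {"hand":-0.2,"x":0,"y":0,"z":0,"yaw":0.142}
    - {"hand":-0.2,"x":0,"y":0,"z":0,"yaw":0.141}
    - {"hand":-0.2,"x":-0.035,"y":0.01,"z":0,"yaw":0}
    - {"hand":-0.2,"x":-0.035,"y":0.01,"z":0,"yaw":0}
    - {"hand":-0.2,"x":-0.035,"y":0.01,"z":0,"yaw":0}
  newtons: 12

```text
clock: 1.1
eef_pos: [258.3, 409.9, 205.0]
eef_rot: [-3.141, 0.001, 1.759]
wrist_force: [0.0, 1.0, 0.5]
finger_gap: 37.5
finger_force: 0.0
```

arm_command:
  targets:
    - {"hand":-0.2,"x":-0.04,"y":0.011,"z":0,"yaw":0}
    - {"hand":-0.2,"x":-0.04,"y":0.011,"z":0,"yaw":0}
    - {"hand":-0.2,"x":-0.04,"y":0.011,"z":0,"yaw":0}
    - {"hand":-0.2,"x":-0.04,"y":0.011,"z":0,"yaw":0}
    - {"hand":-0.2,"x":-0.04,"y":0.011,"z":0,"yaw":0}
    - {"hand":-0.2,"x":-0.04,"y":0.011,"z":0,"yaw":0}
    - {"hand":-0.2,"x":-0.04,"y":0.011,"z":0,"yaw":0}
    - {"hand":-0.2,"x":-0.04,"y":0.011,"z":0,"yaw":0}
    - {"hand":-0.2,"x":-0.04,"y":0.011,"z":0,"yaw":0}
    - {"hand":-0.2,"x":-0.04,"y":0.011,"z":0,"yaw":0}

```text
clock: 2.1
eef_pos: [441.3, 37.1, 205.4]
eef_rot: [-3.142, -0.0, 1.759]
wrist_force: [0.8, 0.8, -0.4]
finger_gap: 37.7
finger_force: 0.0
```

arm_command:
  targets:
    - {"hand":-0.2,"x":-0.031,"y":0.009,"z":0.02,"yaw":0}
    - {"hand":-0.2,"x":-0.031,"y":0.009,"z":0.03,"yaw":0}
    - {"hand":-0.2,"x":0,"y":0,"z":0.025,"yaw":0}
    - {"hand":-0.2,"x":0,"y":0,"z":0,"yaw":0}

```text
clock: 2.5
eef_pos: [468.6, -19.2, 127.5]
eef_rot: [-3.136, -0.002, 1.757]
wrist_force: [-0.2, 0.4, 0.4]
finger_gap: 37.7
finger_force: 0.0
```

```bash
python3 - <<'E'
from h import *
from cell import manip,camera
s=camera("side");t=camera("top")
p=manip.read_state()["eef_pos"];print(p,proj("side",p),proj("top",p))
crop("pics/s2.png",s,260,130,130,120,4)
E
```

```text
[470.12624476 -18.49626459 130.96403489] [303.21455219 206.86051434] [337.80828916 223.27289813]
```

View pics/s2.png

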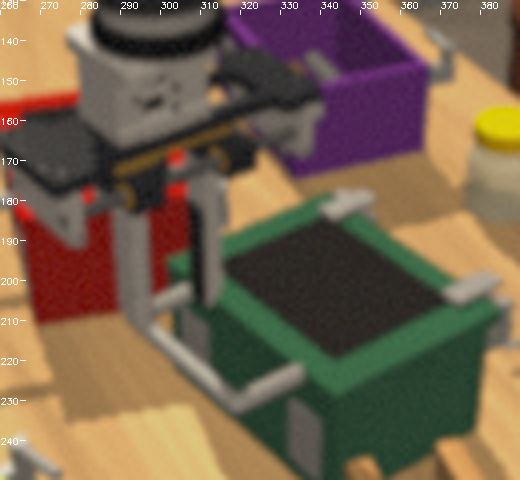

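The fingertips at (296,209) and (311,205) straddle the bar line, and their midpoint matches the projected TCP (303,207). Next I descend and grip.

arm_command:
  targets:
    - {"hand":-0.2,"x":0,"y":0.002,"z":0.02,"yaw":0}
    - {"hand":-0.2,"x":0,"y":0,"z":0.02,"yaw":0}
    - {"hand":-0.2,"x":0,"y":0,"z":0.018,"yaw":0}
    - {"hand":-0.2,"x":0,"y":0,"z":0,"yaw":0}
    - {"hand":-0.2,"x":0,"y":0,"z":0,"yaw":0}

```text
clock: 3.1
eef_pos: [472.8, -18.0, 74.0]
eef_rot: [3.14, 0.0, 1.76]
wrist_force: [-1.1, 0.3, 0.3]
finger_gap: 37.6
finger_force: 0.0
```

arm_command:
  targets:
    - {"hand":-1,"x":0,"y":0,"z":0,"yaw":0}
    - {"hand":-1,"x":0,"y":0,"z":0,"yaw":0}
    - {"hand":-1,"x":0,"y":0,"z":0,"yaw":0}
    - {"hand":-1,"x":0,"y":0,"z":0,"yaw":0}
    - {"hand":-1,"x":0,"y":0,"z":0,"yaw":0}

```text
clock: 3.6
eef_pos: [472.3, -18.4, 72.8]
eef_rot: [3.141, 0.0, 1.759]
wrist_force: [-0.4, 0.1, 3.6]
finger_gap: 11.4
finger_force: 12.0
```

```bash
python3 - <<'E'
from cell import manip
s=manip.read_state(); print(s["eef_pos"],s["wrist_force"],s["finger_gap"],s["finger_force"],s["joints"])
E
```

```text
[472.29572358 -18.38606311  72.75501354] [-0.36649554  0.0907489   3.55008558] 11.402284109191989 11.999702453613281 [-1.16447887e-01  2.93591533e-01  1.86979066e+00  5.38342621e-05
  9.77784284e-01 -3.04462148e-01]
```

arm_command:
  targets:
    - {"hand":-1,"x":0,"y":0.0006,"z":-0.0154,"yaw":0}
    - {"hand":-1,"x":0,"y":0.0018,"z":-0.0153,"yaw":0}
    - {"hand":-1,"x":0,"y":0.003,"z":-0.0151,"yaw":0}
    - {"hand":-1,"x":0,"y":0.0042,"z":-0.0148,"yaw":0}
    - {"hand":-1,"x":0,"y":0.0053,"z":-0.0144,"yaw":0}

```text
clock: 4.1
eef_pos: [486.6, -15.6, 147.9]
eef_rot: [-3.141, -0.0, 1.759]
wrist_force: [-0.2, 0.1, -2.6]
finger_gap: 11.9
finger_force: 12.0
```

arm_command:
  targets:
    - {"hand":-1,"x":0,"y":0.0065,"z":-0.014,"yaw":0}
    - {"hand":-1,"x":0,"y":0.0075,"z":-0.0134,"yaw":0}
    - {"hand":-1,"x":0,"y":0.0085,"z":-0.0128,"yaw":0}
    - {"hand":-1,"x":0,"y":0.0096,"z":-0.0121,"yaw":0}
    - {"hand":-1,"x":0,"y":0.0104,"z":-0.0113,"yaw":0}

```text
clock: 4.6
eef_pos: [527.8, -7.9, 211.7]
eef_rot: [-3.139, -0.0, 1.759]
wrist_force: [-11.1, -1.9, 6.3]
finger_gap: 11.2
finger_force: 12.0
```

```bash
python3 - <<'E'
from h import *
from cell import camera
crop("pics/s3.png",camera("side"),260,90,150,150,4)
E
```

```text
(no output)
```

View pics/s3.png

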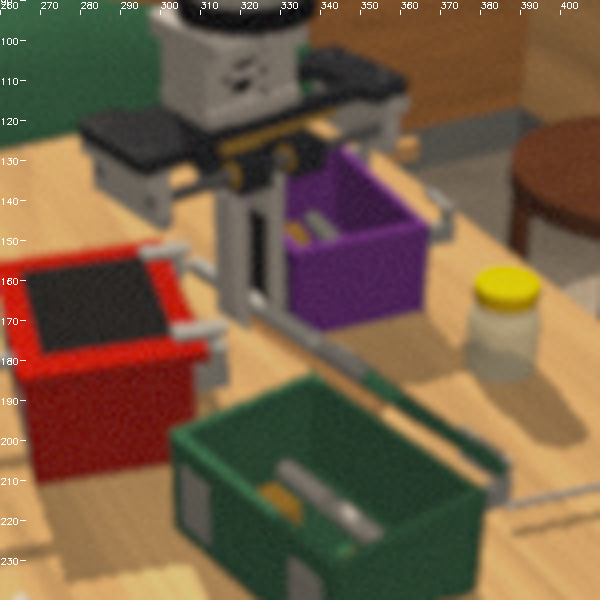

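The lid is at about 45° and its forks are still on the pins, near (385,209). About 12 N of outward radial push shows, so I back off about 1.5 mm radially and go on.

arm_command:
  targets:
    - {"hand":-1,"x":0,"y":0.0103,"z":-0.0114,"yaw":0}
    - {"hand":-1,"x":0,"y":0.0121,"z":-0.0096,"yaw":0}
    - {"hand":-1,"x":0,"y":0.0128,"z":-0.0085,"yaw":0}
    - {"hand":-1,"x":0,"y":0.0134,"z":-0.0075,"yaw":0}
    - {"hand":-1,"x":0,"y":0.014,"z":-0.0065,"yaw":0}

```text
clock: 5.15
eef_pos: [590.3, 4.1, 255.1]
eef_rot: [-3.141, 0.0, 1.759]
wrist_force: [-2.3, -0.2, 2.1]
finger_gap: 11.4
finger_force: 12.0
```

arm_command:
  targets:
    - {"hand":-1,"x":0,"y":0.0144,"z":-0.0053,"yaw":0}
    - {"hand":-1,"x":0,"y":0.0148,"z":-0.0042,"yaw":0}
    - {"hand":-1,"x":0,"y":0.0151,"z":-0.003,"yaw":0}
    - {"hand":-1,"x":0,"y":0.0153,"z":-0.0018,"yaw":0}

```text
clock: 5.55
eef_pos: [649.0, 15.3, 269.0]
eef_rot: [-3.141, 0.0, 1.759]
wrist_force: [-0.8, -0.7, 0.6]
finger_gap: 11.5
finger_force: 12.0
```

arm_command:
  targets:
    - {"hand":-1,"x":0,"y":0.014,"z":-0.0006,"yaw":0}
    - {"hand":-1,"x":0,"y":0,"z":0,"yaw":0}
    - {"hand":-1,"x":0,"y":0,"z":0,"yaw":0}

```text
clock: 5.85
eef_pos: [662.2, 17.8, 269.2]
eef_rot: [-3.141, -0.0, 1.759]
wrist_force: [-0.1, 0.2, -0.1]
finger_gap: 11.7
finger_force: 12.0
```

```bash
python3 - <<'E'
from h import *
from cell import camera
s=camera("side");t=camera("top")
a=np.zeros((400,800,3),np.uint8); 
crop("pics/a.png",s,300,60,130,180,3);crop("pics/b.png",t,290,110,100,110,4)
A=cv2.imread("pics/a.png");B=cv2.imread("pics/b.png");c=np.zeros((540,800,3),np.uint8);c[:,:390]=A;c[:440,400:]=B;cv2.imwrite("pics/c4.png",c)
E
```

```text
(no output)
```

View pics/c4.png

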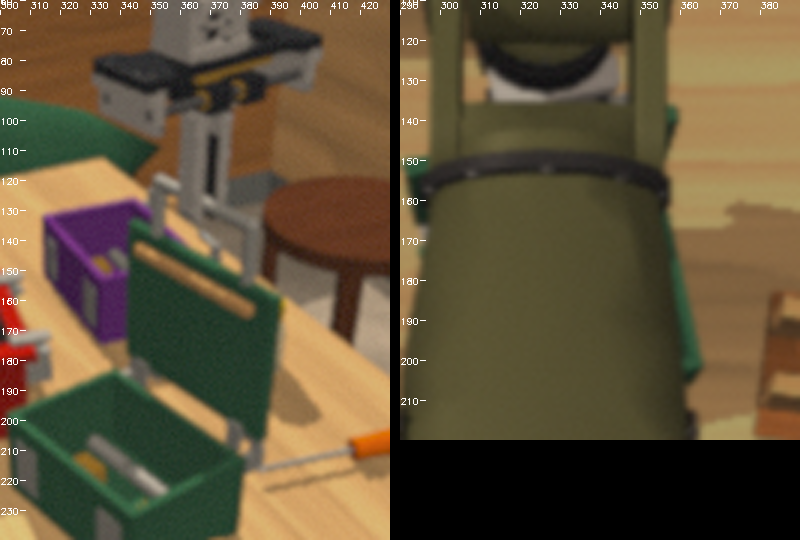

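The side view shows the lid standing upright on its pins, with the forks at about (343,190) and (380,217). The wrist force is near zero. I'll firm up the grip and lift.

arm_command:
  targets:
    - {"hand":-1,"x":0,"y":0,"z":0,"yaw":0}
    - {"hand":-1,"x":0,"y":0,"z":-0.004,"yaw":0}
    - {"hand":-1,"x":0,"y":0,"z":-0.008,"yaw":0}
    - {"hand":-1,"x":0,"y":0,"z":-0.008,"yaw":0}
    - {"hand":-1,"x":0,"y":0,"z":-0.008,"yaw":0}
    - {"hand":-1,"x":0,"y":0,"z":-0.008,"yaw":0}
    - {"hand":-1,"x":0,"y":0,"z":-0.008,"yaw":0}
    - {"hand":-1,"x":0,"y":0,"z":-0.008,"yaw":0}
    - {"hand":-1,"x":0,"y":0,"z":-0.008,"yaw":0}
    - {"hand":-1,"x":0,"y":0,"z":0,"yaw":0}
  newtons: 25

```text
clock: 6.95
eef_pos: [662.6, 17.8, 330.8]
eef_rot: [3.14, 0.0, 1.759]
wrist_force: [0.5, -0.2, -3.1]
finger_gap: 10.8
finger_force: 25.0
```

arm_command:
  targets:
    - {"hand":-1,"x":0,"y":0,"z":0,"yaw":0.05}
    - {"hand":-1,"x":0,"y":0,"z":0,"yaw":0.08}
    - {"hand":-1,"x":0,"y":0,"z":0,"yaw":0.08}
    - {"hand":-1,"x":0,"y":0,"z":0,"yaw":0.08}
    - {"hand":-1,"x":0,"y":0,"z":0,"yaw":0.049}
    - {"hand":-1,"x":-0.005,"y":-0.001,"z":0,"yaw":0}
    - {"hand":-1,"x":-0.012,"y":-0.003,"z":0,"yaw":0}
    - {"hand":-1,"x":-0.02,"y":-0.006,"z":0,"yaw":0}
    - {"hand":-1,"x":-0.025,"y":-0.008,"z":0,"yaw":0}
    - {"hand":-1,"x":-0.025,"y":-0.008,"z":0,"yaw":0}

```text
clock: 7.95
eef_pos: [622.6, -65.8, 329.4]
eef_rot: [-3.141, 0.0, 1.421]
wrist_force: [0.1, -0.2, -2.4]
finger_gap: 10.8
finger_force: 25.0
```

arm_command:
  targets:
    - {"hand":-1,"x":-0.025,"y":-0.008,"z":0,"yaw":0}
    - {"hand":-1,"x":-0.025,"y":-0.008,"z":0,"yaw":0}
    - {"hand":-1,"x":-0.025,"y":-0.008,"z":0,"yaw":0}
    - {"hand":-1,"x":-0.025,"y":-0.008,"z":0,"yaw":0}
    - {"hand":-1,"x":-0.025,"y":-0.008,"z":0,"yaw":0}
    - {"hand":-1,"x":-0.025,"y":-0.008,"z":0,"yaw":0}
    - {"hand":-1,"x":-0.025,"y":-0.008,"z":0,"yaw":0}
    - {"hand":-1,"x":-0.015,"y":-0.003,"z":0,"yaw":0}
    - {"hand":-1,"x":-0.007,"y":-0.001,"z":0,"yaw":0}
    - {"hand":-1,"x":0,"y":0,"z":0,"yaw":0}

```text
clock: 8.95
eef_pos: [534.5, -250.5, 329.4]
eef_rot: [3.142, -0.0, 1.419]
wrist_force: [0.3, 1.0, -3.0]
finger_gap: 11.2
finger_force: 25.0
```

```bash
python3 - <<'E'
from h import *
from cell import camera,manip
s=camera("side");t=camera("top")
st=manip.read_state();p=st["eef_pos"];print(p,st["eef_rot"])
for z in (91-0,):
  pass
th=st["eef_rot"][2]-np.pi/2;ex=np.array([np.cos(th),np.sin(th),0]);ey=np.array([-np.sin(th),np.cos(th),0])
b=p+[0,0,19]
for k in(-63,63): print("expected fork tip px side",proj("side",b+ey*k-[0,0,206]))
for k in(-90,90): print("panel bottom corner px",proj("side",b+ey*k-[0,0,188]), "top", proj("side",b+ey*k-[0,0,48]))
crop("pics/s5.png",s,300,100,140,150,4)
E
```

```text
[ 534.89870123 -249.41512036  329.34335507] [-3.14150494e+00 -2.70555329e-04  1.42056754e+00]
expected fork tip px side [391.85884052 278.02718412]
expected fork tip px side [365.95896101 235.59438117]
panel bottom corner px [399.49783972 282.01496204] top [409.60098247 221.34191379]
panel bottom corner px [361.63127127 221.47370985] top [365.24946682 165.63043237]
```

View pics/s5.png

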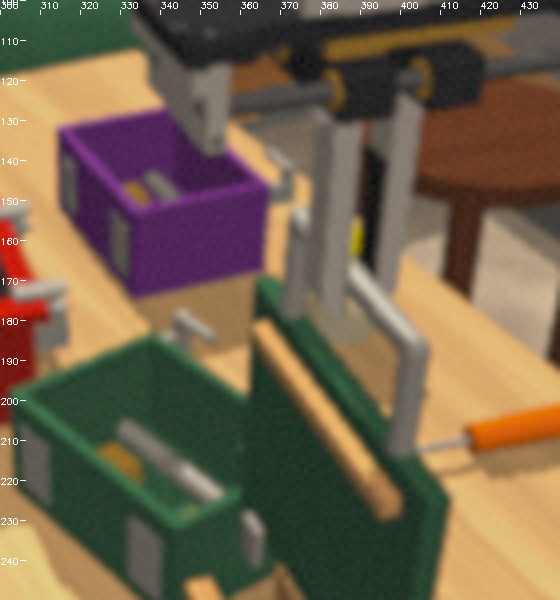

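The hanging lid's top corners, (410,223) and (364,168), match the predicted pixels to about 2 px, so it's upright and aligned. I'll check the slot centre from the inner board edges.

```bash
python3 - <<'E'
from h import *
for n,ps in(("top",((386.5,189.5),(451.2,198.5),(383.5,203),(453,212.5))),("side",((369,240.7),(408.3,307.3),(353.3,244.7),(388.7,314)))):
    P=np.array([plane(n,p,90) for p in ps]);print(n,np.round(P[:,:2],1).tolist(),P.mean(0).round(1),"w",np.linalg.norm(P[0]-P[2]))
# height check: slot-end midpoints
for a,b in(((385,196.2),(361.2,242.7)),((452,205.5),(398.5,310.7))): print(tri(a,b))
E
```

```text
top [[568.5, -159.8], [540.0, -341.2], [530.1, -149.9], [500.2, -343.9]] [ 534.7 -248.7   90. ] w 39.611635243060135
side [[574.9, -156.0], [543.1, -350.1], [535.7, -151.6], [501.2, -346.3]] [ 538.7 -251.    90. ] w 39.45537644573877
(array([ 551.35319313, -155.4706089 ,   92.26780248]), np.float64(4.999268084455843))
(array([ 522.7525676 , -344.67192591,   84.69854885]), np.float64(4.02641431707161))
```

arm_command:
  targets:
    - {"hand":-1,"x":0,"y":0.0015,"z":0.008,"yaw":0.01}
    - {"hand":-1,"x":0,"y":0,"z":0.015,"yaw":0}
    - {"hand":-1,"x":0,"y":0,"z":0.015,"yaw":0}
    - {"hand":-1,"x":0,"y":0,"z":0.006,"yaw":0}
    - {"hand":-1,"x":0,"y":0,"z":0,"yaw":0}

```text
clock: 9.55
eef_pos: [536.1, -249.7, 284.5]
eef_rot: [-3.14, -0.001, 1.41]
wrist_force: [-0.4, 0.4, -3.7]
finger_gap: 11.0
finger_force: 25.0
```

```bash
python3 - <<'E'
from h import *
from cell import camera,manip
s=camera("side");print(manip.read_state()["eef_pos"])
crop("pics/s6.png",s,320,140,130,200,3)
E
```

```text
[ 536.27644072 -249.87629496  285.43548165]
```

View pics/s6.png

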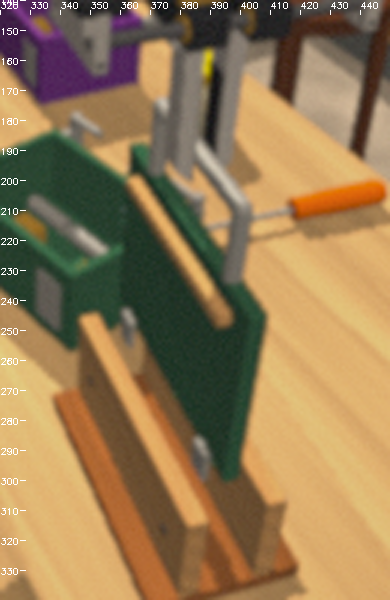

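The side view shows the forks at (361,253) and (387,300), just above the slot and between the boards. I'll compare them with the predicted fork pixels.

```bash
python3 - <<'E'
from h import *
p=np.array([536.2,-249.8,285.4]);th=1.411-np.pi/2;ex=np.array([np.cos(th),np.sin(th),0]);ey=np.array([-np.sin(th),np.cos(th),0])
b=p+[0,0,19]
for k in(63,-63):
  for o in(-10,0,10): print(k,o,"tip",proj("side",b+ey*k+ex*o-[0,0,206]).round(1),"z90",proj("side",(b+ey*k+ex*o)*[1,1,0]+[0,0,90]).round(1))
for k in(90,-90): print("panel bottom",[proj("side",b+ey*k+ex*o-[0,0,188]).round(1).tolist() for o in(-6,6)],"top",[proj("side",b+ey*k+ex*o-[0,0,48]).round(1).tolist() for o in (-6,6)])
E
```

```text
63 -10 tip [361.4 251.4] z90 [361.2 254.1]
63 0 tip [365.6 250.4] z90 [365.4 253.2]
63 10 tip [369.9 249.5] z90 [369.6 252.2]
-63 -10 tip [385.2 294.6] z90 [384.8 297.4]
-63 0 tip [390.  293.4] z90 [389.5 296.2]
-63 10 tip [394.6 292.2] z90 [394.2 295. ]
panel bottom [[359.1, 237.1], [364.1, 236.0]] top [[362.3, 184.8], [367.9, 183.9]]
panel bottom [[394.1, 298.7], [400.0, 297.2]] top [[403.1, 243.0], [409.8, 241.5]]
```

Both fall inside the slot but sit about 3 mm to the near side. I shift by 3 mm and descend.

arm_command:
  targets:
    - {"hand":-1,"x":0,"y":0.003,"z":0,"yaw":0}
    - {"hand":-1,"x":0,"y":0,"z":0.008,"yaw":0}
    - {"hand":-1,"x":0,"y":0,"z":0.01,"yaw":0}
    - {"hand":-1,"x":0,"y":0,"z":0.01,"yaw":0}
    - {"hand":-1,"x":0,"y":0,"z":0.01,"yaw":0}

```text
clock: 10.1
eef_pos: [538.9, -250.7, 246.2]
eef_rot: [-3.141, -0.0, 1.41]
wrist_force: [-0.2, -0.2, -2.3]
finger_gap: 11.1
finger_force: 25.0
```

arm_command:
  targets:
    - {"hand":-1,"x":0,"y":0,"z":0.01,"yaw":0}
    - {"hand":-1,"x":0,"y":0,"z":0.01,"yaw":0}
    - {"hand":-1,"x":0,"y":0,"z":0.008,"yaw":0}
    - {"hand":-1,"x":0,"y":0,"z":0.005,"yaw":0}
    - {"hand":-1,"x":0,"y":0,"z":0,"yaw":0}

```text
clock: 10.6
eef_pos: [538.9, -250.7, 213.7]
eef_rot: [-3.141, -0.0, 1.41]
wrist_force: [-0.2, 0.7, -3.5]
finger_gap: 11.0
finger_force: 25.0
```

Still hanging free. I'll ease down to the floor.

arm_command:
  targets:
    - {"hand":-1,"x":0,"y":0,"z":0.003,"yaw":0}
    - {"hand":-1,"x":0,"y":0,"z":0.003,"yaw":0}
    - {"hand":-1,"x":0,"y":0,"z":0.002,"yaw":0}
    - {"hand":-1,"x":0,"y":0,"z":0,"yaw":0}

```text
clock: 11.0
eef_pos: [539.0, -250.7, 206.2]
eef_rot: [-3.141, -0.0, 1.41]
wrist_force: [-0.9, -0.1, -1.9]
finger_gap: 11.2
finger_force: 25.0
```

arm_command:
  targets:
    - {"hand":-1,"x":0,"y":0,"z":0.002,"yaw":0}
    - {"hand":-1,"x":0,"y":0,"z":0.002,"yaw":0}
    - {"hand":-1,"x":0,"y":0,"z":0.001,"yaw":0}
    - {"hand":-1,"x":0,"y":0,"z":0,"yaw":0}

```text
clock: 11.4
eef_pos: [540.2, -250.9, 204.1]
eef_rot: [3.137, 0.001, 1.41]
wrist_force: [-0.9, 3.3, 14.6]
finger_gap: 11.3
finger_force: 25.0
```

It's on the floor at TCP z ≈ 204.5. I'll lower the grip and lean the lid on the near board.

arm_command:
  targets:
    - {"hand":-1,"x":0,"y":0,"z":-0.001,"yaw":0}
    - {"hand":-1,"x":0,"y":-0.004,"z":0,"yaw":0}
    - {"hand":-1,"x":0,"y":-0.004,"z":0,"yaw":0}
    - {"hand":-1,"x":0,"y":-0.004,"z":0.0003,"yaw":0}
    - {"hand":-1,"x":0,"y":-0.004,"z":0.0003,"yaw":0}
    - {"hand":-1,"x":0,"y":-0.004,"z":0.0004,"yaw":0}
    - {"hand":-1,"x":0,"y":0,"z":0,"yaw":0}
  newtons: 8

```text
clock: 12.1
eef_pos: [519.5, -247.7, 203.0]
eef_rot: [3.139, 0.001, 1.41]
wrist_force: [-0.2, 0.6, 8.4]
finger_gap: 11.5
finger_force: 8.0
```

arm_command:
  targets:
    - {"hand":-1,"x":0,"y":-0.004,"z":0.0005,"yaw":0}
    - {"hand":-1,"x":0,"y":-0.004,"z":0.0006,"yaw":0}
    - {"hand":-1,"x":0,"y":-0.003,"z":0.0006,"yaw":0}
    - {"hand":-1,"x":0,"y":0,"z":0,"yaw":0}

```text
clock: 12.5
eef_pos: [508.7, -246.1, 201.6]
eef_rot: [3.138, 0.001, 1.41]
wrist_force: [-2.0, 0.6, 12.1]
finger_gap: 11.8
finger_force: 8.0
```

arm_command:
  targets:
    - {"hand":-1,"x":0,"y":-0.003,"z":-0.0005,"yaw":0}
    - {"hand":-1,"x":0,"y":-0.003,"z":0,"yaw":0}
    - {"hand":-1,"x":0,"y":0,"z":0,"yaw":0}

```text
clock: 12.8
eef_pos: [502.4, -244.9, 200.8]
eef_rot: [3.141, 0.0, 1.41]
wrist_force: [-0.6, 0.8, 6.9]
finger_gap: 11.3
finger_force: 8.0
```

arm_command:
  targets:
    - {"hand":-1,"x":0,"y":-0.003,"z":0.0003,"yaw":0}
    - {"hand":-1,"x":0,"y":-0.003,"z":0.0003,"yaw":0}
    - {"hand":-1,"x":0,"y":0,"z":0,"yaw":0}

```text
clock: 13.1
eef_pos: [496.2, -243.8, 199.4]
eef_rot: [-3.141, -0.0, 1.41]
wrist_force: [0.2, 0.4, 0.9]
finger_gap: 11.5
finger_force: 8.0
```

```bash
python3 - <<'E'
from h import *
from cell import camera,manip
s=camera("side");print(manip.read_state()["eef_pos"])
crop("pics/s7.png",s,310,140,140,200,3)
E
```

```text
[ 496.34531528 -243.81572193  199.41800566]
```

View pics/s7.png

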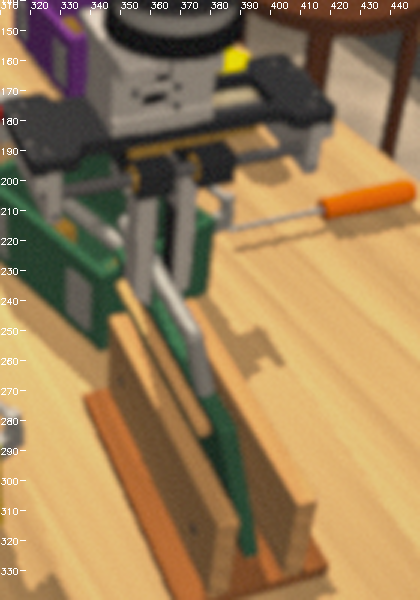

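It's leaning about 12° towards the near board, bottom inside the slot at about (392,325). I'll move a little further until contact.

arm_command:
  targets:
    - {"hand":-1,"x":0,"y":-0.003,"z":0.0008,"yaw":0}
    - {"hand":-1,"x":0,"y":-0.003,"z":0.0008,"yaw":0}
    - {"hand":-1,"x":0,"y":0,"z":0,"yaw":0}

```text
clock: 13.45
eef_pos: [490.2, -242.7, 197.6]
eef_rot: [-3.141, -0.0, 1.41]
wrist_force: [1.0, -0.5, -2.0]
finger_gap: 11.5
finger_force: 8.0
```

arm_command:
  targets:
    - {"hand":-1,"x":0,"y":-0.003,"z":0.0008,"yaw":0}
    - {"hand":-1,"x":0,"y":-0.003,"z":0.0008,"yaw":0}
    - {"hand":-1,"x":0,"y":0,"z":0,"yaw":0}

```text
clock: 13.75
eef_pos: [484.9, -241.9, 196.4]
eef_rot: [3.14, -0.0, 1.41]
wrist_force: [4.7, -0.1, -3.4]
finger_gap: 11.6
finger_force: 8.0
```

Contact with the board. I lower until the weight is on the rack, then release and retreat straight up.

arm_command:
  targets:
    - {"hand":-1,"x":0,"y":0,"z":0.0015,"yaw":0}
    - {"hand":-1,"x":0,"y":0,"z":0.001,"yaw":0}
    - {"hand":-1,"x":0,"y":0,"z":0,"yaw":0}
  newtons: 4

```text
clock: 14.05
eef_pos: [485.0, -242.1, 194.6]
eef_rot: [3.14, 0.001, 1.41]
wrist_force: [1.5, 0.1, 5.0]
finger_gap: 11.5
finger_force: 4.0
```

arm_command:
  targets:
    - {"hand":-0.65,"x":0,"y":0,"z":0,"yaw":0}
    - {"hand":-0.5,"x":0,"y":0,"z":0,"yaw":0}
    - {"hand":-0.3,"x":0,"y":0,"z":0,"yaw":0}
    - {"hand":-0.2,"x":0,"y":0,"z":0,"yaw":0}
    - {"hand":-0.2,"x":0,"y":0,"z":0,"yaw":0}

```text
clock: 14.55
eef_pos: [484.7, -241.9, 193.8]
eef_rot: [-3.141, -0.0, 1.41]
wrist_force: [0.5, 0.4, -0.2]
finger_gap: 37.1
finger_force: 0.0
```

```bash
python3 - <<'E'
from h import *
from cell import camera,manip
s=camera("side");st=manip.read_state();print(st["eef_pos"],st["wrist_force"],st["finger_force"])
crop("pics/s8.png",s,310,140,140,200,3)
E
```

```text
[ 484.69037675 -241.89978011  193.87384951] [ 0.06903953  0.37701982 -0.68546609] 0.0
```

View pics/s8.png

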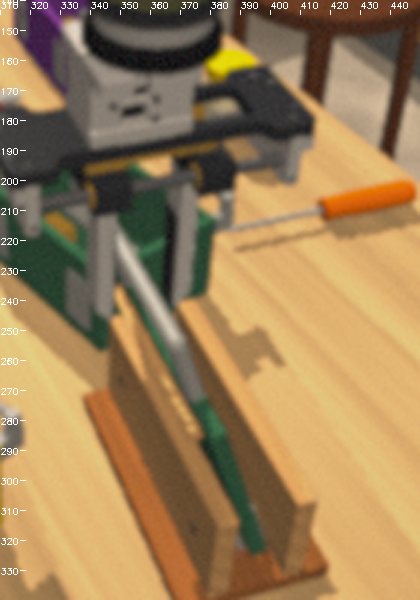

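The lid stands released in the slot, leaning on the near board, with its near bottom corner at about (394,324) and the fingers clear on both sides. Retreat up.

arm_command:
  targets:
    - {"hand":-0.2,"x":0,"y":0,"z":-0.01,"yaw":0}
    - {"hand":-0.2,"x":0,"y":0,"z":-0.02,"yaw":0}
    - {"hand":-0.2,"x":0,"y":0,"z":-0.03,"yaw":0}
    - {"hand":-0.2,"x":0,"y":0,"z":-0.03,"yaw":0}
    - {"hand":-0.2,"x":0,"y":0,"z":-0.03,"yaw":0}
    - {"hand":-0.2,"x":0,"y":0,"z":0,"yaw":0}
    - {"hand":-0.2,"x":0,"y":0,"z":0,"yaw":0}
    - {"hand":-0.2,"x":0,"y":0,"z":0,"yaw":0}

```text
clock: 15.4
eef_pos: [484.5, -241.8, 313.1]
eef_rot: [-3.14, -0.001, 1.41]
wrist_force: [0.4, -0.1, -0.5]
finger_gap: 37.5
finger_force: 0.0
```

```bash
python3 - <<'E'
from h import *
from cell import camera,manip
s=camera("side");st=manip.read_state();print(st["eef_pos"],st["wrist_force"])
crop("pics/s9.png",s,310,140,140,200,3)
E
```

```text
[ 484.47708709 -241.7914583   312.95620691] [-0.90989275  0.11108161  0.44801241]
```

View pics/s9.png

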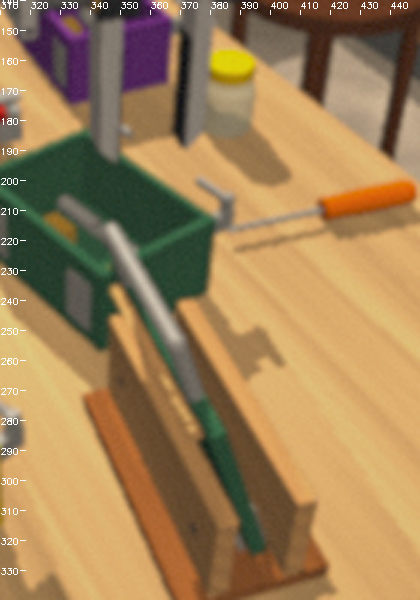

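The lid hasn't moved in the slot (bottom corner still at (394,324)) and the arm is clear, so I'm handing in.

```bash
python3 -c "
from cell import manip
print(manip.sign_off())"
```

```text
the job is handed in; nothing more can be done
None
```

I swung the green lid upright, lifted it off its pins, stood it in the rack slot leaning about 15° on the near board and released it; the red chest was not touched, and I handed the job in at about 15.5 s of the 51 s limit (sign-off returned no verdict).

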